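Divide the finds carrier and lift it level

TASK

Take the white divider panel out of its stand and slide it all the way down into the guide slot of the plywood carrier, so that the iron ring and the iron link are kept apart, and let go of it. Then pick the carrier up by its handle and lift it, keeping it level, until it is about 10 cm clear of the bench. Finish while still holding it there by the handle, steady and level, with all its finds inside; do not disturb the stone block, the bowl or the shackle.

Things in the scene. Friction and masses are not known exactly. Their poses are not given: they have to be found in the camera images.
- carrier: Open plywood carrier, 240 (x) by 158 (y) mm, walls 61 mm high, loose, 0.38 kg (about 0.7 loaded). Origin: centre of its underside; z up. Floor 6 mm, outer walls 8 mm thick. A 10 mm centre wall along x makes two bays (y 5 to 71 and -5 to -71 mm); the handle bar stands over its middle. The +y bay has a guide slot near its +x end, which is the end far from the robot. It may stand left or right.
- handle (a point): Centre of the carrier's wooden handle bar, 107.5 mm above the underside, over its centre. The bar is 100 mm long along the carrier's x, 18 mm wide (y), 25 mm high (its top at 120 mm), on two posts 12 mm by 10 mm at x = -42 and +42 mm; open below the bar down to the centre wall (61 mm).
- slot (a point): Middle of the slot's mouth, at wall-top height: 55, 38, 61 mm (x, y, z) from the carrier's origin, same axes. Takes the divider upright, flat faces to the carrier's +-x. Rib pairs 10 mm deep on both bay walls leave a 9 mm gap in x, flared to 18 mm over the top 11 mm; bay 66 mm wide in y. Seated, the divider's underside is on the floor, 6 mm above the carrier's underside, its top at 106 mm.
- divider: Loose white plastic panel, 6 mm thick (its x), 60 mm wide (its y), 100 mm high (z), 45 g. Origin: centre of its underside. It starts upright in the stand, sunk 35 mm, its underside 10 mm above the bench, so that 65 mm stands free above the stand. Either flat face may look either way in the slot.
- stand: Fixed grey stand for the divider: foot 90 by 100 by 10 mm with a slotted block 41 by 90 mm, 45 mm high, on the bench; the slot (9 mm wide in x, 68 mm long in y, 35 mm deep, floor 10 mm above the bench) is centred. Origin: centre of its underside, axes as the divider's at the start.
- link: Rusty iron oval link, 100 by 44 mm, 12 mm thick, lying loose in the carrier's +y bay on the -x side of the slot. Origin: centre of its underside. About 0.1 kg.
- ring: Rusty iron ring, 38 mm across, 10 mm thick, lying loose in the carrier's +y bay on the +x side of the slot. Origin: centre of its underside. About 45 g.
- strap: Flat iron strap, 120 by 26 mm, 11 mm high over its rivets, lying loose in the carrier's -y bay. Origin: centre of its underside. About 0.13 kg.
- stone: Bystander: pale stone block, 190 (x) by 90 (y) by 55 mm high, at the robot's left. Origin: centre of its underside.
- bowl: Bystander: grey bowl of old nails, 144 mm across, 55 mm high, at the robot's right. Origin: centre of its underside.
- shackle: Bystander: rusty U-shaped shackle lying flat, about 72 (x) by 120 (y) mm, 16 mm thick, on the far side. Origin: about its centre, at its underside.
Mind the look-alikes: they are no part of the job. There is more than one size of the divider; the job needs the larger. Leave any yellow look-alike of the stand alone.

How it is judged:
By the outcome, as a careful person would: the job done as asked, in the order asked, and still so for the second after the job is handed in, while the arm keeps its last pose, push and grip.
It also fails if it takes over 59 s, if anything falls off the work surface, if the arm or the gripper's body presses on something with over 40 N, if the wrist force passes 120 N, or if a joint passes its speed limit or range.

ROBOT

A 7-joint arm with a two-finger parallel gripper is mounted at the origin on the work surface. World frame = base frame: x ahead of the robot, y to its left, z up, the work surface at z = 0. Lengths are in m, angles in rad, forces in N, time in s.
With the tool pointing down it reaches from about 0.35 to 0.9 m from the base axis. Payload 8.1 kg.
Tool frame: the origin (TCP) lies on the centre line of the jaws, within the pads' length; the fingertips stand 14 mm ahead of it and the grasp point (between the pads) lies 5 mm behind it; z points along the fingers, y is the direction in which the jaws open and shut (so a half turn about z gives the same grasp; the last joint's range is limited). The gripper opens to 92 mm and grips with 3 to 60 N. Pads are 19 mm wide; open, the fingers measure 130 mm over their backs; the gripper's body (75 mm by 190 mm) begins 47 mm behind the grasp point.
Start: joints at [-0.103, 0.434, 0.025, 1.573, -0.012, 1.134, -0.075], TCP at [0.625, -0, 0.241] pointing down, gripper open.
Joint ranges: [-2.62, 2.62], [-0.44, 2.09], [-1.27, 1.32], [0.08, 2.57], [-1.32, 4.46], [0.12, 2], [-2.74, 2.74]. Speed limits (rad/s): [2.22, 2.22, 3.01, 3.01, 3.14, 3.14, 3.14].

INTERFACE

Orientations are given as a rotation vector (axis times angle).
In Python, from cell import observe, eyes, arm gives the robot as it stands.
- The arm moves only by the tool step_arm, never from a script. Its argument "series" is a list that holds one entry, the list of rows, each a list of 5 numbers: the finger opening in m, from 0 to 0.0918, then the shift along the world's x, y, z in m, then the turn about the world's z in degrees. In form: [[[hand, dx, dy, dz, spin], ...]]. A call has 1 to 20 rows; each row is the pose to reach, as a shift and turn from the pose measured when the call began; what a row does not reach only later rows make up. A row lasts 1/12 s, in which the tool goes at most 41.7 mm and 7.16 degrees, less where a joint would pass 70% of its speed; a pose out of reach is approached as far as the arm can. A call with a gripper value outside its range is refused whole. The fingers move at their own pace and stop on an object; "squeeze" is the grip in N (left out, the last holds). Time passes only in rows, so rows that repeat a pose let the fingers close. It gives the time, the measured TCP pose, the force and the opening at its end, in the units of the state.
- observe(): the state, without advancing time (a new reading comes with each control period).
- eyes.get_image(name): name is "scene" or "side" or "wrist"; returns (picture, depth): 384x512x3 uint8, red, green, blue; 384x512 float32, m along the optical axis (not along the pixel's ray), 0 where there is no reading.
- eyes.camera_params(name): a dict with "intrinsics" (3x3 intrinsics, pixels), "position" and "attitude" of the camera in the world. Camera axes: x right, y down, z forward; pixel columns grow to the right and rows downward; lengths in m; the calibration is good to about 2 mm. The wrist camera is an equidistant fisheye: a pixel r from the principal point sees the ray r / f radians off the axis. A picture is of the moment at which its call begins: read the wrist's pose just before it. camera_params takes no time and is no camera call; for the wrist camera it gives the pose at the moment of the call.
- arm.sign_off(): hands the job in, once; it reports no verdict.
The state is a dict: "clock": time; "joints": joint angles; "dq": joint speeds; "joint_efforts": joint torques, N m; "position": TCP position; "ee_rot": TCP orientation; "force": force on the tool from outside, world axes, zero at the start; "ft_torque": the same for the moment, N m; "width": opening from 0.0 (shut) to 1.0 (fully open).
Only numpy, scipy, OpenCV 4.12 (cv2) and the standard library are available. Lean on these libraries where they do the work, as an engineer would, in place of code of your own. Each camera call takes 0.05 s, during which the arm holds its last target.

## Working session

There is one attempt and no reset: what is moved stays moved. The work goes in short steps, Python scripts to look and compute and a tool call to move; the robot and the scene stay as the last step left them, time stands still between calls to the robot, and variables do not carry over. Pictures are saved under pics/ and viewed, and the job is handed in when it is done.

Besides the shell and the picture viewer there is one more tool, called after "Call:" as name(argument=value, ...) on one line, values as JSON. step_arm: Moves the arm, as the interface text tells. Its arguments: {"type":"object","properties":{"series":{"type":"array"},"squeeze":{"type":"number"}},"required":["series"]}

```bash
mkdir -p pics; ls; cat > h.py <<'E'
import numpy as np, cv2
from scipy.spatial.transform import Rotation as R
from cell import observe, eyes, arm
def cam(n):
    p=eyes.camera_params(n); A=np.array(p["attitude"],float)
    if A.shape==(3,): A=R.from_rotvec(A).as_matrix()
    elif A.shape==(4,): print("quat?",A)
    return np.array(p["intrinsics"]),np.array(p["position"]),A
def save(n,img): cv2.imwrite("pics/"+n,cv2.cvtColor(img,cv2.COLOR_RGB2BGR))
E
python3 - <<'E'
from h import *
print(observe())
for n in ["scene","side","wrist"]:
    print(n,eyes.camera_params(n))
    im,d=eyes.get_image(n); save(n+"0.png",im); np.savez("pics/%s0.npz"%n,im=im,d=d)
E
```

```text
pics
{'clock': 0.0, 'joints': array([-0.10260897,  0.43519108,  0.02496616,  1.57409746, -0.01159659,
        1.13398776, -0.07508654]), 'dq': array([-2.59959040e-04, -1.40408841e-05, -1.27694504e-03,  1.89058252e-04,
       -9.67934157e-04, -1.33339357e-03, -1.90277627e-04]), 'joint_efforts': array([ 3.89017032e-04, -6.67853522e+01,  9.84863900e-01, -3.14464223e+01,
       -6.05165795e-02,  4.27553023e-02,  1.12382318e-04]), 'position': array([ 6.24513502e-01, -4.67122311e-05,  2.39964551e-01]), 'ee_rot': array([-2.22078882e+00, -2.22070056e+00,  1.85653722e-03]), 'force': array([-0.47014257, -0.04247248, -0.03055073]), 'ft_torque': array([0.00729079, 0.04737565, 0.00785763]), 'width': 1.0001822434504495}
scene {'intrinsics': array([[458.72703981,   0.        , 257.9355778 ],
       [  0.        , 458.72703981, 200.004254  ],
       [  0.        ,   0.        ,   1.        ]]), 'position': array([ 1.37852295, -0.01115452,  1.16628297]), 'attitude': array([-1.85640374, -1.87834328,  0.59774726])}
side {'intrinsics': array([[469.83218225,   0.        , 250.07932751],
       [  0.        , 469.83218225, 188.94825665],
       [  0.        ,   0.        ,   1.        ]]), 'position': array([-0.06052189, -0.71235757,  1.02181868]), 'attitude': array([-2.22035475,  0.83261309, -0.3757756 ])}
wrist {'intrinsics': array([[297.31863964,   0.        , 253.57874139],
       [  0.        , 297.31863964, 193.80145957],
       [  0.        ,   0.        ,   1.        ]]), 'position': array([0.62487989, 0.06844333, 0.38377157]), 'attitude': array([ 2.88086674e+00, -1.24162794e-03, -1.81497483e-03])}
```

View pics/scene0.png

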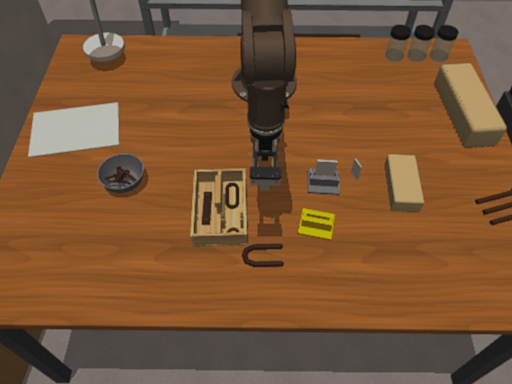

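View pics/side0.png

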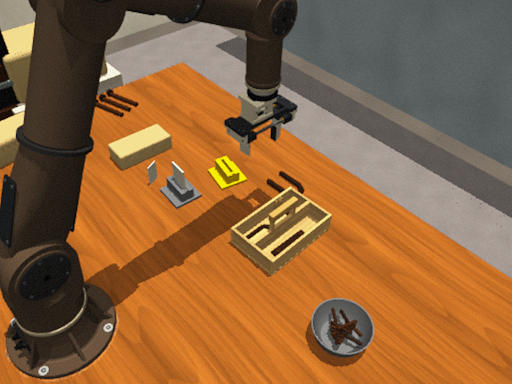

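View pics/wrist0.png

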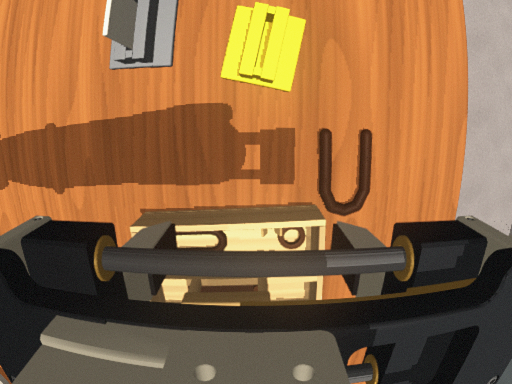

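The scene view shows two white panels: one in the grey stand at (326,168) and a small free-standing one at (357,168). The carrier is at (219,205), the yellow look-alike stand at (317,223), and the shackle at (263,255). I'll enlarge and measure.

```bash
cat >> h.py <<'E'
def pts(n,d):
    K,p,A=cam(n); v,u=np.mgrid[:384,:512]
    c=np.stack([(u-K[0,2])/K[0,0]*d,(v-K[1,2])/K[1,1]*d,d],-1)
    w=c@A.T+p; w[d<=0]=np.nan; return w
def proj(n,P):
    K,p,A=cam(n); c=(np.atleast_2d(P)-p)@A; return np.c_[c[:,0]/c[:,2]*K[0,0]+K[0,2],c[:,1]/c[:,2]*K[1,1]+K[1,2]]
E
python3 - <<'E'
from h import *
z=np.load("pics/scene0.npz"); im,d=z["im"],z["d"]
a=cv2.resize(im[140:250,180:260],None,fx=5,fy=5,interpolation=2)
b=cv2.resize(im[140:250,295:375],None,fx=5,fy=5,interpolation=2)
save("crop0.png",np.hstack([a[:550],b[:550]]))
z2=np.load("pics/side0.npz")
a=cv2.resize(z2["im"][140:220,130:250],None,fx=5,fy=5,interpolation=2); save("crop1.png",a)
a=cv2.resize(z2["im"][180:280,220:340],None,fx=5,fy=5,interpolation=2); save("crop2.png",a)
for n,zz in(("scene",z),("side",z2)):
    w=pts(n,zz["d"]); 
    for (x0,x1,y0,y1) in[(0.4,0.85,-0.3,0.0),(0.4,0.85,0.05,0.3)]:
        m=(w[...,0]>x0)&(w[...,0]<x1)&(w[...,1]>y0)&(w[...,1]<y1)&(w[...,2]>0.02)&(w[...,2]<0.14)
        nl,lab,st,_=cv2.connectedComponentsWithStats(m.astype(np.uint8))
        for i in range(1,nl):
            if st[i,4]>25:
                q=w[lab==i]; print(n,st[i],q.min(0).round(3),q.max(0).round(3))
E
```

```text
scene [ 190  169   57   76 1864] [ 0.472 -0.217  0.02 ] [ 0.721 -0.049  0.125]
scene [352 159   9  19 100] [0.429 0.283 0.02 ] [0.47  0.3   0.073]
scene [309 160  30  26 626] [0.455 0.143 0.02 ] [0.505 0.234 0.113]
scene [301 209  33  22 497] [0.611 0.11  0.02 ] [0.672 0.205 0.051]
side [ 231  186  101   86 3419] [ 0.468 -0.219  0.02 ] [ 0.717 -0.047  0.126]
side [215 155  25  28 389] [0.607 0.107 0.02 ] [0.666 0.207 0.055]
side [148 161   9  20 106] [0.427 0.28  0.02 ] [0.464 0.3   0.071]
side [167 161  27  39 523] [0.454 0.142 0.02 ] [0.497 0.238 0.115]
```

View pics/crop0.png

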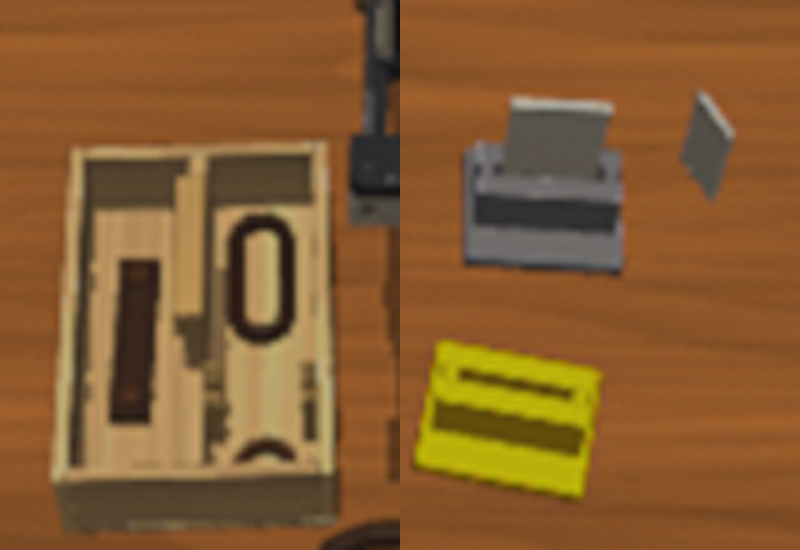

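View pics/crop1.png

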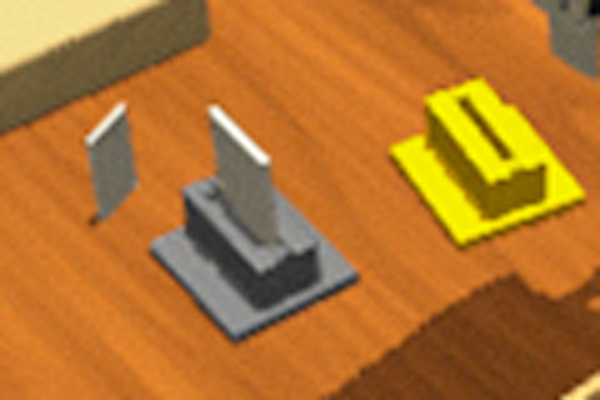

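View pics/crop2.png

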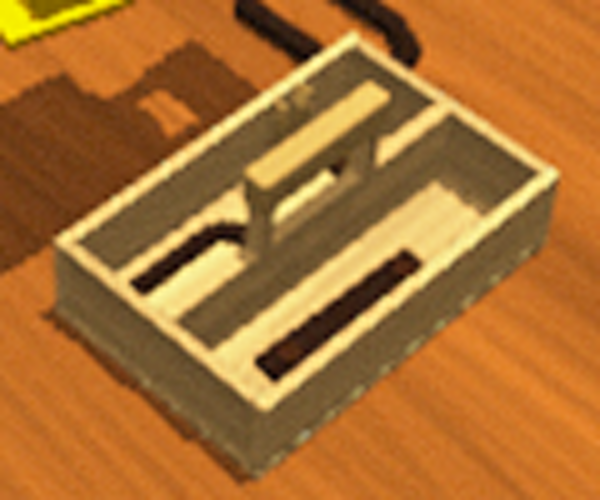

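The crops confirm it. The taller panel (top at about 0.112 m, in the grey stand) is the larger divider. The free-standing one tops out at about 0.072 m, so it is the small look-alike. The yellow stand gets left alone. Next, precise poses.

```bash
python3 - <<'E'
from h import *
def rect(q):
    (c,s,a)=cv2.minAreaRect((q[:,:2]*1000).astype(np.float32)); b=cv2.boxPoints((c,s,a)); 
    e=max([b[1]-b[0],b[2]-b[1]],key=np.linalg.norm); return np.round(c,1),np.round(s,1),round((np.degrees(np.arctan2(e[1],e[0])))%180,1)
for n in("scene","side"):
    z=np.load("pics/%s0.npz"%n); w=pts(n,z["d"]); im=z["im"]
    def sel(x0,x1,y0,y1,z0,z1): return (w[...,0]>x0)&(w[...,0]<x1)&(w[...,1]>y0)&(w[...,1]<y1)&(w[...,2]>z0)&(w[...,2]<z1)
    div=w[sel(.44,.52,.13,.25,.06,.12)]; print(n,"divider",len(div),rect(div),np.percentile(div[:,2],[2,50,98]))
    l=np.polyfit(div[:,1],div[:,0],1); print("  yaw fit x(y)",l, "y mean range",div[:,1].min(),div[:,1].max())
    st=w[sel(.42,.53,.12,.26,.03,.052)]; print("  standtop",len(st),rect(st))
    h=w[sel(.5,.7,-.2,-.08,.112,.13)]; print("  handle",len(h),rect(h),np.median(h[:,2]))
    r=w[sel(.44,.75,-.25,-.02,.054,.068)]; print("  rim",len(r),rect(r),np.median(r[:,2]))
    t=w[sel(.3,.9,-.4,.4,-.02,.01)]; print("  table z",np.median(t[:,2]))
E
```

```text
scene divider 233 (array([479.6, 188.3]), array([59.8, 13.3]), np.float32(87.9)) [0.06193156 0.08984971 0.11117243]
  yaw fit x(y) [0.05784877 0.46990588] y mean range 0.1583354462517785 0.2180819907496206
  standtop 289 (array([479.8, 188.5]), array([89.8, 45.8]), np.float32(86.2))
  handle 193 (array([ 596.3, -133.1]), array([99.9, 17.8]), np.float32(3.6)) 0.11947954009225947
  rim 820 (array([ 594.5, -133.6]), array([245.2, 158. ]), np.float32(2.8)) 0.06046917416989872
  table z 4.726572250279837e-05
side divider 165 (array([476.2, 189.2]), array([63.6,  8.7]), np.float32(88.9)) [0.06233453 0.09181231 0.11281895]
  yaw fit x(y) [0.03753006 0.46842489] y mean range 0.1574911957328089 0.2209515348598463
  standtop 279 (array([476.6, 189.5]), array([96.6, 41.6]), np.float32(87.1))
  handle 234 (array([ 593. , -132.4]), array([101.5,  21.2]), np.float32(3.3)) 0.12047134785614089
  rim 1283 (array([ 593.2, -133. ]), array([244.4, 162.5]), np.float32(3.1)) 0.06155166020371716
  table z 0.0018720520269468466
```

Call:
step_arm(series=[[[0.06, -0.03, 0.038, 0, -1], [0.06, -0.06, 0.076, -0.01, -2], [0.06, -0.09, 0.114, -0.03, -3], [0.06, -0.12, 0.152, -0.05, -3], [0.06, -0.146, 0.189, -0.07, -3], [0.06, -0.146, 0.189, -0.08, -3], [0.06, -0.146, 0.189, -0.08, -3], [0.06, -0.146, 0.189, -0.08, -3]]], squeeze=15)

```text
clock: 0.82
position: [0.4758, 0.191, 0.1586]
ee_rot: [-2.271, -2.167, 0.006]
force: [0.7, -0.6, 0.8]
width: 0.654
```

```bash
python3 - <<'E'
from h import *
s=observe(); print(s["position"],s["ee_rot"],s["width"])
print(cam("wrist")[1],cam("wrist")[2].round(3).tolist())
im,d=eyes.get_image("wrist"); save("w1.png",im)
im,d=eyes.get_image("scene"); save("s1.png",cv2.resize(im[120:240,200:400],None,fx=4,fy=4))
E
```

```text
[0.47580978 0.19098197 0.15858605] [-2.27113014 -2.16655228  0.00642834] 0.6540430758958892
[0.47989039 0.25949848 0.30227662] [[0.999, -0.045, -0.017], [-0.048, -0.965, -0.258], [-0.005, 0.259, -0.966]]
```

View pics/w1.png

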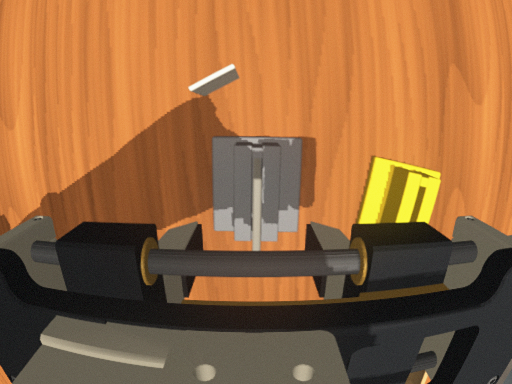

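View pics/s1.png

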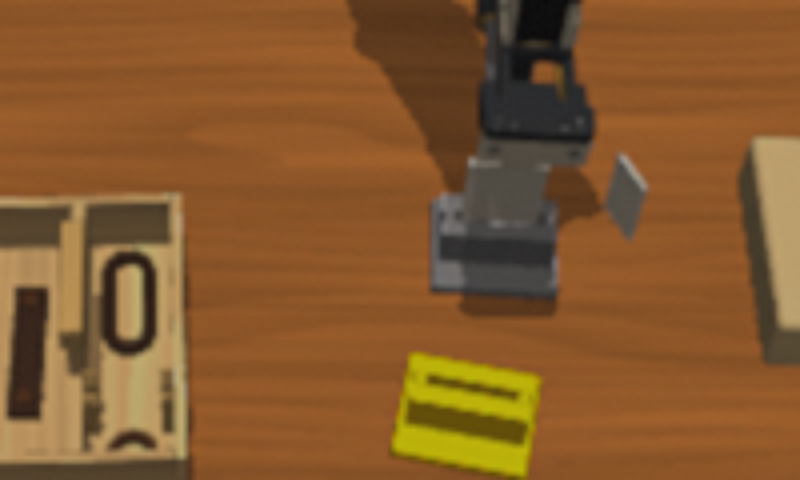

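The wrist view shows the panel at column 256, midway between the fingers (203 and 305). It is well aligned in x and yaw. I'll descend and grip.

Call:
step_arm(series=[[[0.06, 0.001, -0.002, -0.02, 0], [0.06, 0.001, -0.002, -0.045, 0], [0.06, 0.001, -0.002, -0.065, 0], [0.06, 0.001, -0.002, -0.07, 0], [0.06, 0.001, -0.002, -0.07, 0], [0.0, 0.001, -0.002, -0.07, 0], [0.0, 0.001, -0.002, -0.07, 0], [0.0, 0.001, -0.002, -0.07, 0], [0.0, 0.001, -0.002, -0.07, 0], [0.0, 0.001, -0.002, -0.07, 0], [0.0, 0.001, -0.002, -0.07, 0], [0.0, 0.001, -0.002, -0.07, 0]]], squeeze=15)

```text
clock: 1.92
position: [0.4803, 0.1864, 0.0906]
ee_rot: [-2.279, -2.162, 0.001]
force: [-0.6, 0.0, -0.3]
width: 0.194
```

Call:
step_arm(series=[[[0.0, 0, 0, 0, 0], [0.0, 0, 0, 0, 0], [0.0, 0, 0, 0, 0], [0.0, 0, 0, 0, 0]]])

```text
clock: 2.25
position: [0.4789, 0.1865, 0.0905]
ee_rot: [-2.277, -2.162, 0.004]
force: [-5.0, 0.4, 5.1]
width: 0.069
```

```bash
python3 - <<'E'
from h import *
for i in range(4):
    s=observe(); print(s["clock"],s["position"],s["ee_rot"],s["width"],s["force"])
    if i<3: im,d=eyes.get_image(["scene","side","wrist"][i]); save("g%d.png"%i,cv2.resize(im[120:220,130:370],None,fx=3,fy=3))
E
```

```text
2.25 [0.47894928 0.1865423  0.09050662] [-2.27731389 -2.16211179  0.00436102] 0.0687624613584738 [-4.9506439   0.41306271  5.14200495]
2.3 [0.4789146  0.18654061 0.0905012 ] [-2.27731272 -2.16204752  0.0043648 ] 0.06406686712632088 [-5.3294846   0.6885041   6.11938796]
2.35 [0.47894327 0.18651467 0.09050918] [-2.27736824 -2.16205675  0.00433079] 0.06599103995426994 [-4.81573008  0.09607465  5.1742203 ]
2.4 [0.47891663 0.18649577 0.09049437] [-2.27737579 -2.16204444  0.00437818] 0.07126937888819962 [-4.1070007  -0.65299419  5.64353839]
```

View pics/g0.png

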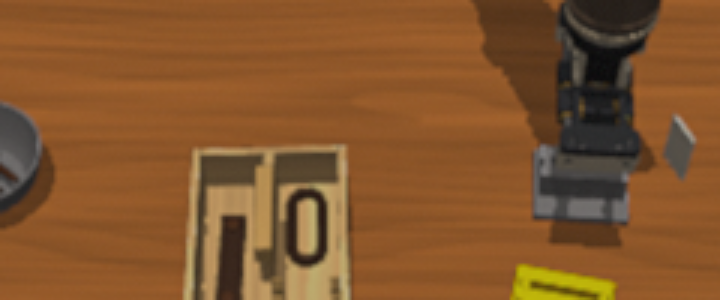

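View pics/g2.png

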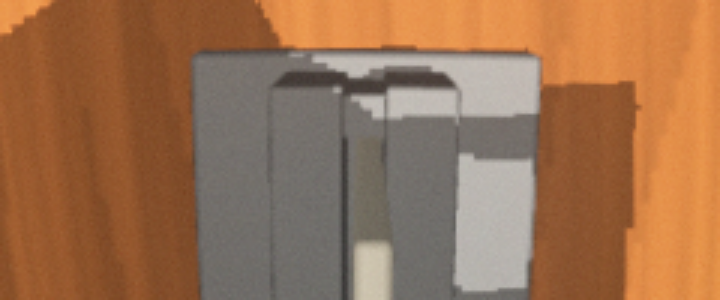

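Gripped: the opening is 6 mm, which matches the panel thickness. I'll lift straight up.

Call:
step_arm(series=[[[0.0, 0, 0, 0.01, 0], [0.0, 0, 0, 0.025, 0], [0.0, 0, 0, 0.045, 0], [0.0, 0, 0, 0.07, 0], [0.0, 0, 0, 0.095, 0], [0.0, 0, 0, 0.115, 0], [0.0, 0, 0, 0.12, 0], [0.0, 0, 0, 0.12, 0], [0.0, 0, 0, 0.12, 0]]], squeeze=20)

```text
clock: 3.15
position: [0.4788, 0.1864, 0.2103]
ee_rot: [-2.277, -2.162, 0.004]
force: [0.1, 0.1, -0.4]
width: 0.065
```

```bash
cat >> h.py <<'E'
def look(tag,names=("scene","side","wrist")):
    o={}
    for n in names:
        c=cam(n); im,d=eyes.get_image(n); np.savez("pics/%s_%s.npz"%(tag,n),im=im,d=d); save("%s_%s.png"%(tag,n),im); o[n]=(im,d)
    return o
E
python3 - <<'E'
from h import *
s=observe(); print(s["position"],s["ee_rot"],s["width"],s["force"])
o=look("l1")
P=s["position"]
for n in("scene","side"):
    w=pts(n,o[n][1])
    m=(abs(w[...,0]-P[0])<.03)&(abs(w[...,1]-P[1])<.06)&(w[...,2]<P[2]-.022)&(w[...,2]>0.1)
    q=w[m]; print(n,len(q),q.min(0),q.max(0),q.mean(0),np.polyfit(q[:,1],q[:,0],1),np.polyfit(q[:,2],q[:,0],1))
    u,v=proj(n,P)[0].astype(int); print(u,v)
    save("l1c_%s.png"%n,cv2.resize(o[n][0][v-45:v+55,u-60:u+60],None,fx=4,fy=4))
E
```

```text
[0.47883018 0.18639799 0.21033823] [-2.2774854  -2.16212672  0.00409054] 0.0648022746511113 [ 0.14364994  0.11567321 -0.38636738]
scene 183 [0.47704771 0.15862156 0.12809679] [0.48837694 0.21822875 0.17683475] [0.48297214 0.18719518 0.15084902] [0.05516588 0.47264536] [0.03513434 0.47767216]
330 137
side 169 [0.47286492 0.15655511 0.13081705] [0.48153321 0.22082577 0.18817775] [0.47654183 0.18411488 0.1593588 ] [0.03096529 0.47084066] [0.00413015 0.47588366]
175 139
```

View pics/l1c_scene.png

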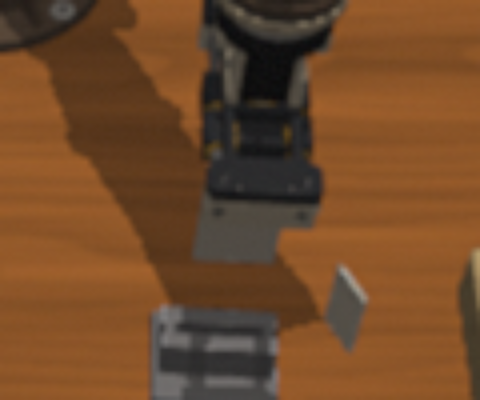

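View pics/l1c_side.png

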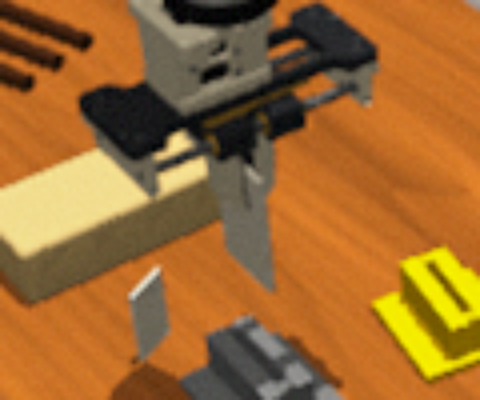

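View pics/l1_wrist.png

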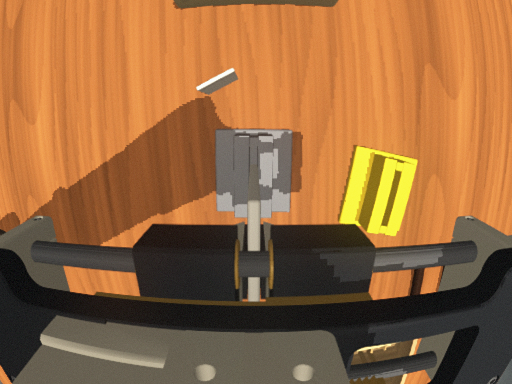

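Panel lifted. The cameras agree on its centre, about (0.4797, 0.1885). The slot works out at about (0.647, -0.092), with carrier yaw about +3.2°. I'll move over the slot.

Call:
step_arm(series=[[[0.0, 0.01, -0.015, 0, 0.5], [0.0, 0.025, -0.04, 0, 1.5], [0.0, 0.043, -0.072, 0, 2.5], [0.0, 0.062, -0.104, 0, 3.5], [0.0, 0.08, -0.136, 0, 4.5], [0.0, 0.1, -0.168, 0, 5.5], [0.0, 0.12, -0.2, 0, 6.2], [0.0, 0.138, -0.232, 0, 6.2], [0.0, 0.155, -0.26, 0, 6.2], [0.0, 0.164, -0.275, 0, 6.2], [0.0, 0.1675, -0.2805, 0, 6.2], [0.0, 0.1675, -0.2805, -0.02, 6.2], [0.0, 0.1675, -0.2805, -0.03, 6.2], [0.0, 0.1675, -0.2805, -0.03, 6.2], [0.0, 0.1675, -0.2805, -0.03, 6.2]]], squeeze=20)

```text
clock: 4.55
position: [0.6448, -0.093, 0.1782]
ee_rot: [-2.153, -2.282, 0.01]
force: [0.0, -0.5, 0.6]
width: 0.066
```

```bash
python3 - <<'E'
from h import *
s=observe(); print(s["position"],s["ee_rot"],s["width"],s["force"])
o=look("l2")
P=s["position"]
for n in("scene","side"):
    w=pts(n,o[n][1])
    m=(abs(w[...,0]-P[0])<.02)&(abs(w[...,1]-P[1])<.06)&(w[...,2]<P[2]-.022)&(w[...,2]>P[2]-.079)
    q=w[m]; print(n,len(q),q.min(0),q.max(0),q.mean(0),np.polyfit(q[:,1],q[:,0],1))
    u,v=proj(n,P)[0].astype(int); print(u,v)
    save("l2c_%s.png"%n,cv2.resize(o[n][0][v-30:v+70,u-60:u+60],None,fx=5,fy=5,interpolation=2))
E
```

```text
[ 0.64476387 -0.09299727  0.17823494] [-2.15331084 -2.28160758  0.01002267] 0.06595342629618305 [ 0.0122512  -0.47786291  0.6096409 ]
scene 36 [ 0.64430052 -0.11960494  0.09983928] [ 0.6516748  -0.06086978  0.11230106] [ 0.64838482 -0.08900911  0.10454757] [-0.03773162  0.64502636]
229 190
side 292 [ 0.62507523 -0.1409039   0.1002127 ] [ 0.6506232  -0.05937583  0.15616635] [ 0.64166043 -0.09956405  0.12725983] [0.08748158 0.65037046]
288 173
```

View pics/l2c_scene.png

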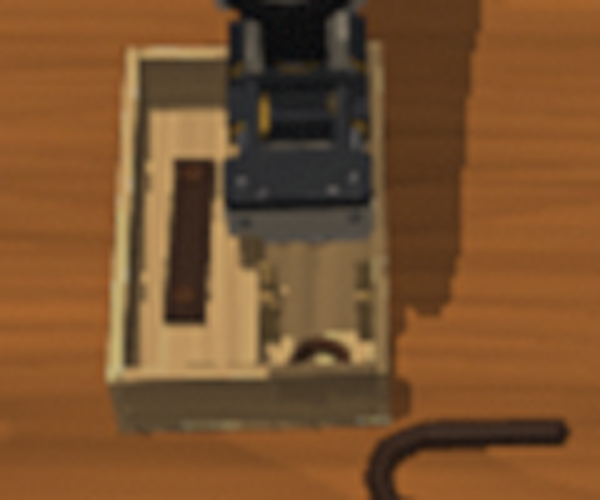

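View pics/l2c_side.png

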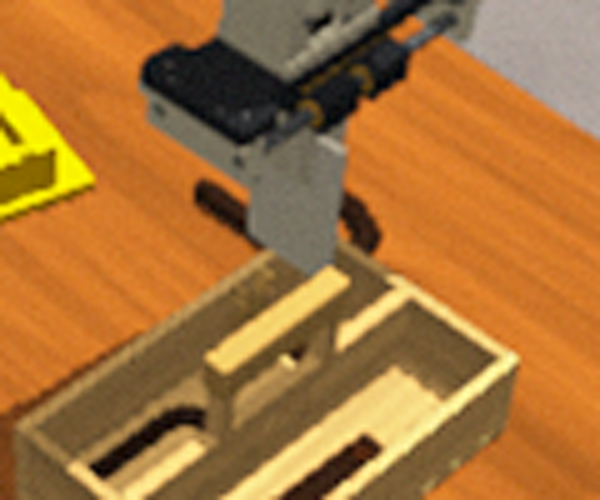

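View pics/l2_wrist.png

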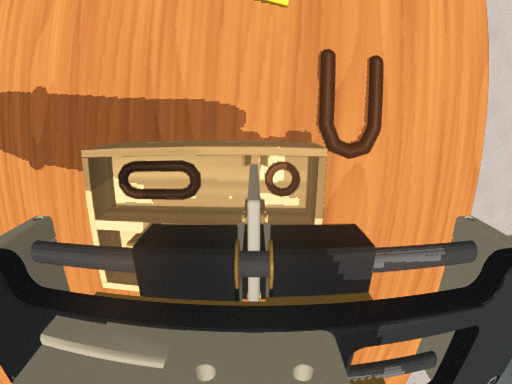

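```bash
cat >> h.py <<'E'
def projw(P,c):
    K,p,A=c; v=(np.atleast_2d(P)-p)@A; th=np.arctan2(np.hypot(v[:,0],v[:,1]),v[:,2]); ph=np.arctan2(v[:,1],v[:,0])
    return np.c_[K[0,2]+K[0,0]*th*np.cos(ph),K[1,2]+K[1,1]*th*np.sin(ph)]
def rayw(u,v,c,z):
    K,p,A=c; a=(u-K[0,2])/K[0,0]; b=(v-K[1,2])/K[1,1]; r=np.hypot(a,b)
    d=A@np.array([np.sin(r)*a/r,np.sin(r)*b/r,np.cos(r)]); return p+d*(z-p[2])/d[2]
def ray(n,u,v,z):
    K,p,A=cam(n); d=A@np.array([(u-K[0,2])/K[0,0],(v-K[1,2])/K[1,1],1]); return p+d*(z-p[2])/d[2]
E
python3 - <<'E'
from h import *
c=cam("wrist")
im=np.load("pics/l2_wrist.npz")["im"]
def draw(im,pp,box,f,name):
    x0,x1,y0,y1=box; a=cv2.resize(im[y0:y1,x0:x1],None,fx=f,fy=f,interpolation=2)
    for u,v in pp: cv2.circle(a,(int((u-x0+.5)*f),int((v-y0+.5)*f)),2,(255,0,0),-1)
    save(name,a)
t=np.radians(3.2); Rz=np.array([[np.cos(t),-np.sin(t)],[np.sin(t),np.cos(t)]])
L=[]
for x in(46,50.5,59.5,64):
  for y in(5,15,61,71): L.append((x,y,61 if x in(46,64) else 50))
for x in(-120,120):
  for y in (-79,79): L.append((x,y,61))
L=np.array(L,float)/1000; W=np.c_[L[:,:2]@Rz.T+[.5943,-.133],L[:,2]]
draw(im,projw(W,c),(80,340,130,260),3,"ov_w.png")
im=np.load("pics/l2_scene.npz")["im"]; draw(im,proj("scene",W),(185,255,165,250),7,"ov_s.png")
im=np.load("pics/side0.npz")["im"]; draw(im,proj("side",W),(225,340,180,275),6,"ov_d.png")
E
```

```text
(no output)
```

View pics/ov_w.png

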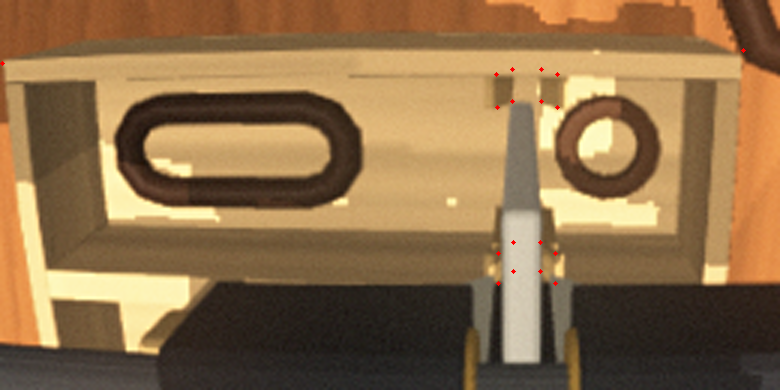

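View pics/ov_s.png

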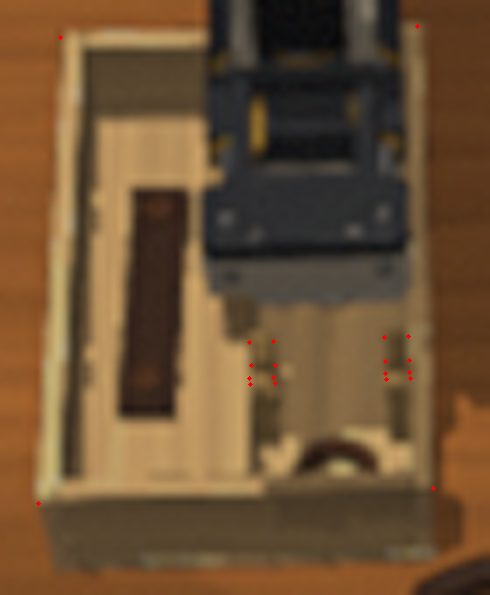

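View pics/ov_d.png

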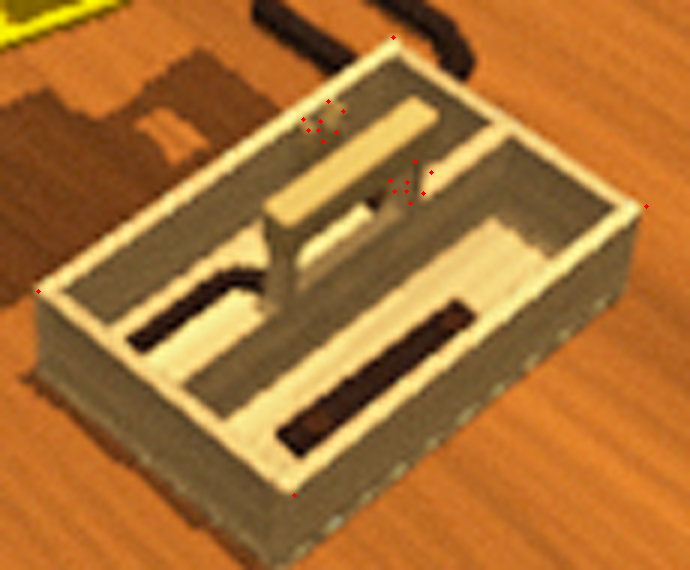

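```bash
python3 - <<'E'
from h import *
c=cam("wrist"); s=observe(); print(s["position"])
for nm,u,v,z in [("panel bottom far edge mid",522,103,.0977),("panel top near..",521,210,.178),("gap far wall",527,76,.061),("corner far left outer",7,60,.061),("far right outer",740,56,.061)]:
    print(nm,rayw(80+u/3-.5,130+v/3-.5,c,z).round(4))
E
```

```text
[ 0.64605391 -0.09362474  0.18010086]
panel bottom far edge mid [ 0.644  -0.0618  0.0977]
panel top near.. [ 0.6444 -0.0671  0.178 ]
gap far wall [ 0.6452 -0.0596  0.061 ]
corner far left outer [ 0.472  -0.0596  0.061 ]
far right outer [ 0.7088 -0.0492  0.061 ]
```

The wrist rays put the panel's far edge and the slot mouth within about 1 mm of each other, now that the arm has settled. I'll lower it into the flare and check the force.

Call:
step_arm(series=[[[0.0, 0, 0, -0.012, 0], [0.0, 0, 0, -0.024, 0], [0.0, 0, 0, -0.034, 0], [0.0, 0, 0, -0.042, 0], [0.0, 0, 0, -0.048, 0], [0.0, 0, 0, -0.048, 0], [0.0, 0, 0, -0.048, 0]]], squeeze=20)

```text
clock: 5.28
position: [0.6459, -0.0936, 0.1316]
ee_rot: [-2.156, -2.283, 0.007]
force: [0.1, 0.1, -0.0]
width: 0.065
```

```bash
python3 - <<'E'
from h import *
s=observe(); print(s["position"],s["width"],s["force"],s["ft_torque"])
o=look("l3")
P=s["position"]
for n in("side",):
    u,v=proj(n,P)[0].astype(int)
    save("l3c_%s.png"%n,cv2.resize(o[n][0][v-30:v+70,u-60:u+60],None,fx=5,fy=5,interpolation=2))
save("l3c_wrist.png",cv2.resize(o["wrist"][0][110:260,80:340],None,fx=3,fy=3,interpolation=2))
E
```

```text
[ 0.64589563 -0.09363304  0.13162978] 0.06549028278947512 [ 0.05399818  0.0685001  -0.00453837] [ 0.07224432 -0.02017832  0.04000594]
```

View pics/l3c_side.png

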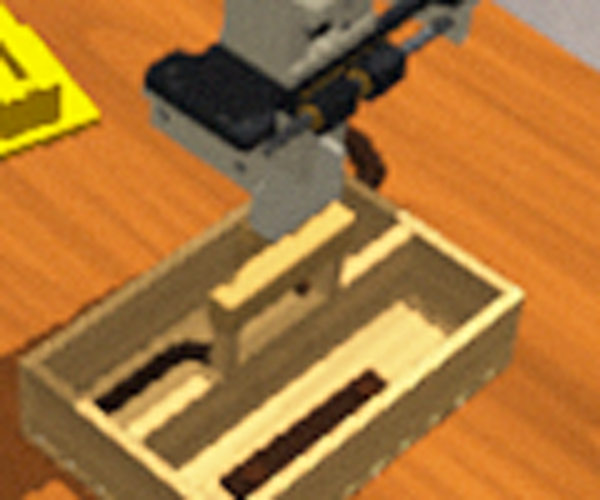

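View pics/l3c_wrist.png

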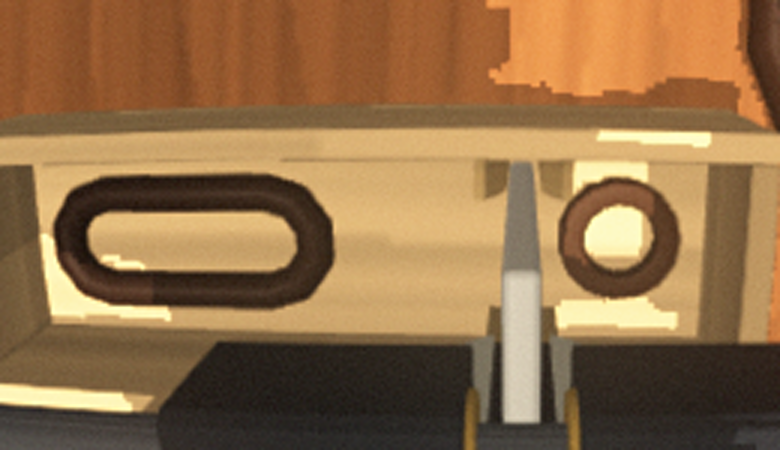

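No contact force, and the panel's lower end is centred in the flare. It sits a touch towards +y, so I'll shift -1 mm and go down to the floor.

Call:
step_arm(series=[[[0.0, 0.0005, -0.001, -0.006, 0], [0.0, 0.0005, -0.001, -0.013, 0], [0.0, 0.0005, -0.001, -0.02, 0], [0.0, 0.0005, -0.001, -0.027, 0], [0.0, 0.0005, -0.001, -0.034, 0], [0.0, 0.0005, -0.001, -0.039, 0], [0.0, 0.0005, -0.001, -0.042, 0], [0.0, 0.0005, -0.001, -0.044, 0], [0.0, 0.0005, -0.001, -0.044, 0]]], squeeze=20)

```text
clock: 6.18
position: [0.6467, -0.0947, 0.0881]
ee_rot: [-2.156, -2.283, 0.007]
force: [0.2, -0.0, 0.2]
width: 0.062
```

Call:
step_arm(series=[[[0.0, 0, 0, -0.001, 0], [0.0, 0, 0, -0.002, 0], [0.0, 0, 0, -0.003, 0], [0.0, 0, 0, -0.003, 0]]])

```text
clock: 6.52
position: [0.647, -0.0948, 0.0865]
ee_rot: [-2.157, -2.284, 0.005]
force: [-2.4, -0.8, 8.5]
width: 0.063
```

Contact with the floor came at TCP z = 0.0865, exactly as predicted for seated. I'll release and retreat upward.

Call:
step_arm(series=[[[0.04, 0, 0, 0.0, 0], [0.04, 0, 0, 0.0, 0], [0.04, 0, 0, 0.0, 0], [0.04, 0, 0, 0.0, 0], [0.04, 0, 0, 0.0, 0], [0.04, 0, 0, 0.015, 0], [0.04, 0, 0, 0.035, 0], [0.05, 0, 0, 0.065, 0], [0.06, 0, 0, 0.1, 0], [0.06, 0, 0, 0.13, 0], [0.06, 0, 0, 0.13, 0], [0.06, 0, 0, 0.13, 0]]])

```text
clock: 7.52
position: [0.6482, -0.0949, 0.2186]
ee_rot: [2.155, 2.282, -0.001]
force: [0.2, 0.4, -0.5]
width: 0.649
```

```bash
python3 - <<'E'
from h import *
s=observe(); print(s["position"],s["width"],s["force"],s["ft_torque"])
o=look("l4")
for n in("scene","side"):
    w=pts(n,o[n][1])
    m=(abs(w[...,0]-.647)<.015)&(abs(w[...,1]+.092)<.05)&(w[...,2]<.118)&(w[...,2]>.066)
    q=w[m]; print(n,len(q),q.min(0),q.max(0),q.mean(0))
    h=w[(w[...,0]>.5)&(w[...,0]<.7)&(w[...,1]>-.155)&(w[...,1]<-.122)&(w[...,2]>.112)&(w[...,2]<.128)]
    if len(h): print(len(h),cv2.minAreaRect((h[:,:2]*1000).astype(np.float32)))
    u,v=proj(n,[.6,-.11,.1])[0].astype(int)
    save("l4c_%s.png"%n,cv2.resize(o[n][0][v-50:v+50,u-60:u+60],None,fx=5,fy=5,interpolation=2))
E
```

```text
[ 0.64815653 -0.09487803  0.21856489] 0.6494805085524171 [ 0.15044502  0.37159853 -0.48207599] [-0.00299516  0.01969085 -0.03605959]
scene 253 [ 0.63220337 -0.13965745  0.06634958] [ 0.65498676 -0.0633128   0.11736772] [ 0.64820663 -0.09986083  0.09122557]
37 ((637.1018676757812, -130.89337158203125), (17.61586570739746, 17.055889129638672), 2.332552909851074)
side 166 [ 0.63248967 -0.14027248  0.06614696] [ 0.65776141 -0.06111761  0.11710465] [ 0.6431157  -0.09177165  0.09210468]
234 ((592.2098999023438, -133.98776245117188), (101.1896743774414, 20.163978576660156), 3.155103921890259)
```

View pics/l4c_scene.png

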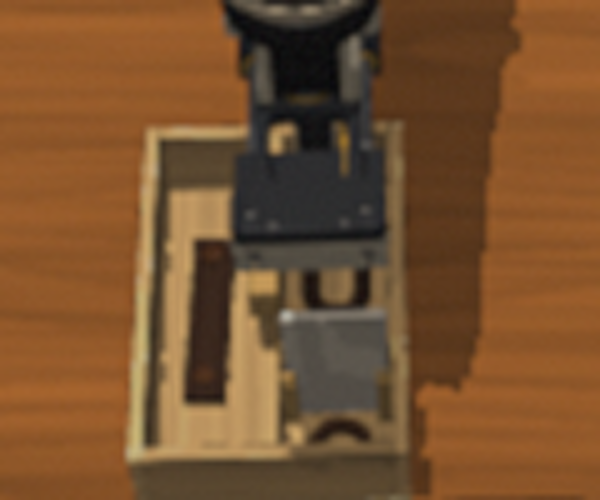

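View pics/l4c_side.png

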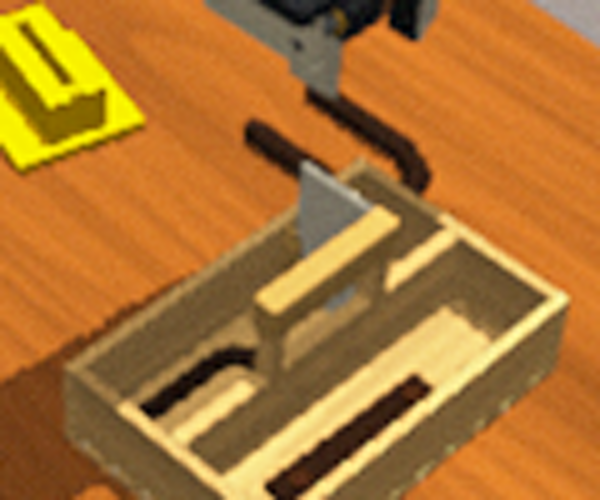

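View pics/l4_wrist.png

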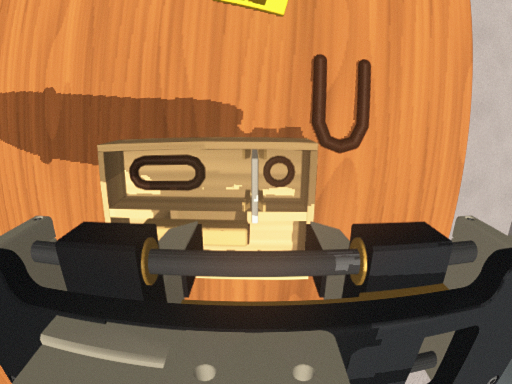

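The divider is seated upright between the link (wrist view 168,172) and the ring (279,171), and its ends sit in the ribs. Next I turn 90° and centre over the handle.

Call:
step_arm(series=[[[0.07, -0.005, -0.003, 0.005, -7], [0.08, -0.01, -0.006, 0.005, -14], [0.0915, -0.014, -0.009, 0.005, -21], [0.0915, -0.018, -0.012, 0.005, -28], [0.0915, -0.022, -0.015, 0.005, -35], [0.0915, -0.026, -0.018, 0.005, -42], [0.0915, -0.03, -0.021, 0.005, -49], [0.0915, -0.034, -0.024, 0.005, -56], [0.0915, -0.038, -0.027, 0.005, -63], [0.0915, -0.042, -0.03, 0.005, -70], [0.0915, -0.046, -0.033, 0.005, -77], [0.0915, -0.05, -0.036, 0.005, -84], [0.0915, -0.054, -0.0395, 0.005, -90], [0.0915, -0.054, -0.0395, 0, -90], [0.0915, -0.054, -0.0395, 0, -90], [0.0915, -0.054, -0.0395, 0, -90]]])

```text
clock: 9.0
position: [0.5918, -0.1336, 0.2138]
ee_rot: [-3.135, -0.096, 0.006]
force: [-0.8, 0.4, -0.0]
width: 0.997
```

```bash
python3 - <<'E'
from h import *
s=observe(); print(s["position"],s["ee_rot"],s["width"],s["joints"])
c=cam("wrist"); print(c[1])
o=look("l5",("wrist","side"))
w=pts("side",o["side"][1])
h=w[(w[...,0]>.5)&(w[...,0]<.7)&(w[...,1]>-.155)&(w[...,1]<-.12)&(w[...,2]>.115)&(w[...,2]<.128)]
print(len(h),cv2.minAreaRect((h[:,:2]*1000).astype(np.float32)))
import pickle; pickle.dump((c,s),open("pics/l5.pkl","wb"))
E
```

```text
[ 0.59182157 -0.13357435  0.2138172 ] [-3.13482484 -0.09592824  0.00641375] 0.997310676448909 [-0.15636365  0.44625906  0.42225522  1.67560474 -0.20778984  1.06910121
 -1.17891374]
[ 0.66202901 -0.13121258  0.35729327]
208 ((592.3153686523438, -133.89883422851562), (102.51325225830078, 18.890995025634766), 3.4278531074523926)
```

View pics/l5_wrist.png

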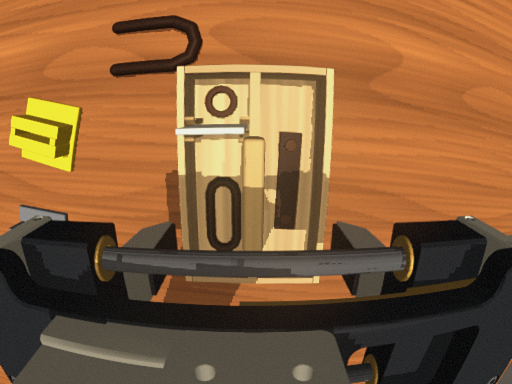

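View pics/l5_side.png

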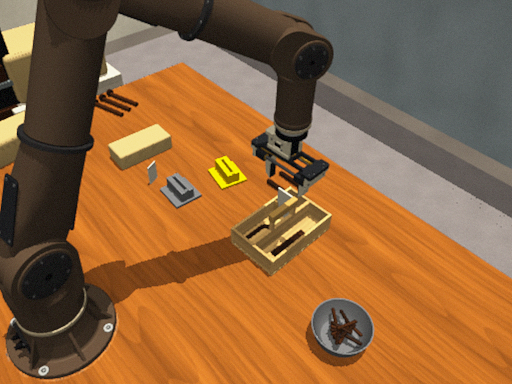

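```bash
python3 - <<'E'
from h import *
import pickle; c,s=pickle.load(open("pics/l5.pkl","rb"))
for u,v in[(245,138),(264.5,138),(243.5,230),(264.5,230)]: print(rayw(u,v,c,.12).round(4))
im=np.load("pics/l5_wrist.npz")["im"]; save("l5c.png",cv2.resize(im[60:290,160:350],None,fx=3,fy=2.6,interpolation=2))
s=observe(); print(s["position"],s["ee_rot"])
E
```

```text
[ 0.6429 -0.1238  0.12  ]
[ 0.6439 -0.1393  0.12  ]
[ 0.5646 -0.1267  0.12  ]
[ 0.5658 -0.1447  0.12  ]
[ 0.5922495  -0.13376758  0.2145072 ] [-3.13501135 -0.09399182  0.00442138]
```

View pics/l5c.png

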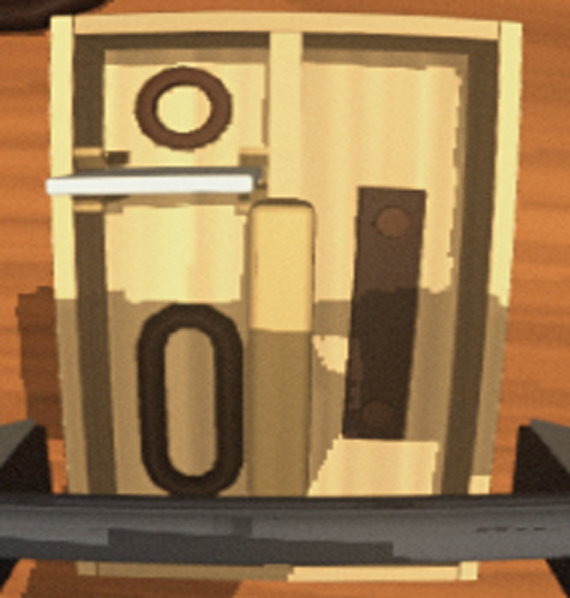

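The handle bar centre by wrist rays is about (0.5935, -0.134), and the TCP is already within 1.5 mm with matching yaw. I'll descend and close.

Call:
step_arm(series=[[[0.0915, 0.001, 0, -0.025, 0], [0.0915, 0.001, 0, -0.055, 0], [0.0915, 0.001, 0, -0.085, 0], [0.0915, 0.001, 0, -0.105, 0], [0.0915, 0.001, 0, -0.112, 0], [0.0915, 0.001, 0, -0.112, 0], [0.0915, 0.001, 0, -0.112, 0], [0.05, 0.001, 0, -0.112, 0], [0.04, 0.001, 0, -0.112, 0], [0.03, 0.001, 0, -0.112, 0], [0.025, 0.001, 0, -0.112, 0], [0.01, 0.001, 0, -0.112, 0], [0.0, 0.001, 0, -0.112, 0], [0.0, 0.001, 0, -0.112, 0], [0.0, 0.001, 0, -0.112, 0], [0.0, 0.001, 0, -0.112, 0], [0.0, 0.001, 0, -0.112, 0]]], squeeze=30)

```text
clock: 10.52
position: [0.5932, -0.1337, 0.1025]
ee_rot: [-3.135, -0.094, 0.005]
force: [0.5, 0.6, 0.1]
width: 0.323
```

Call:
step_arm(series=[[[0.0, 0, 0, 0, 0], [0.0, 0, 0, 0, 0], [0.0, 0, 0, 0, 0], [0.0, 0, 0, 0, 0], [0.0, 0, 0, 0, 0], [0.0, 0, 0, 0, 0]]], squeeze=50)

```text
clock: 11.02
position: [0.5932, -0.1335, 0.1024]
ee_rot: [-3.135, -0.094, 0.005]
force: [0.4, 2.0, -0.0]
width: 0.195
```

The opening is 17.9 mm, which matches the 18 mm bar. I'll start with a slow 20 mm lift and then check.

Call:
step_arm(series=[[[0.0, 0, 0, 0.002, 0], [0.0, 0, 0, 0.005, 0], [0.0, 0, 0, 0.009, 0], [0.0, 0, 0, 0.013, 0], [0.0, 0, 0, 0.017, 0], [0.0, 0, 0, 0.02, 0], [0.0, 0, 0, 0.02, 0], [0.0, 0, 0, 0.02, 0]]])

```text
clock: 11.68
position: [0.5933, -0.1335, 0.1227]
ee_rot: [-3.135, -0.094, 0.004]
force: [0.0, 0.8, -6.7]
width: 0.192
```

```bash
cat > chk.py <<'E'
from h import *
import sys
tag=sys.argv[1]
s=observe(); print(s["position"],s["ee_rot"],s["width"],s["force"],s["ft_torque"])
o=look(tag); zl=s["position"][2]-.1025
for n in("scene","side"):
    w=pts(n,o[n][1]); zt=.061+zl
    m=(w[...,0]>.45)&(w[...,0]<.74)&(w[...,1]>-.24)&(w[...,1]<-.03)&(abs(w[...,2]-zt)<.007)
    # keep bright rim-coloured, outer ring only
    a=np.radians(3.3); X=w[...,:2]-[.5937,-.1337]; L=X@np.array([[np.cos(a),-np.sin(a)],[np.sin(a),np.cos(a)]])
    m&=((abs(abs(L[...,0])-.116)<.004)&(abs(L[...,1])<.08))|((abs(abs(L[...,1])-.075)<.004)&(abs(L[...,0])<.12))
    q=w[m]; l=L[m]; A=np.c_[l,np.ones(len(q))]; r=q[:,2]
    for _ in range(3):
        k,*_r=np.linalg.lstsq(A,r,rcond=None); e=abs(A@k-r); A,r=A[e<.003],r[e<.003]
    print(n,len(r),"tilt deg along x,y",np.degrees(k[:2]).round(2),"rim z",k[2].round(4),"expected",round(zt,4))
    u,v=proj(n,[.6,-.13,.1+zl])[0].astype(int)
    save(tag+"c_%s.png"%n,cv2.resize(o[n][0][max(v-60,0):v+60,u-70:u+70],None,fx=5,fy=5,interpolation=2))
E
python3 chk.py l6
```

```text
[ 0.59331554 -0.13346265  0.12268776] [-3.13471916 -0.09449974  0.00406163] 0.19231658001339014 [ 0.04472033  0.82076709 -6.67220161] [0.03945093 0.14939592 0.05492365]
scene 324 tilt deg along x,y [-0.15 -0.01] rim z 0.0814 expected 0.0812
side 393 tilt deg along x,y [-0.02  0.17] rim z 0.0817 expected 0.0812
```

View pics/l6c_side.png

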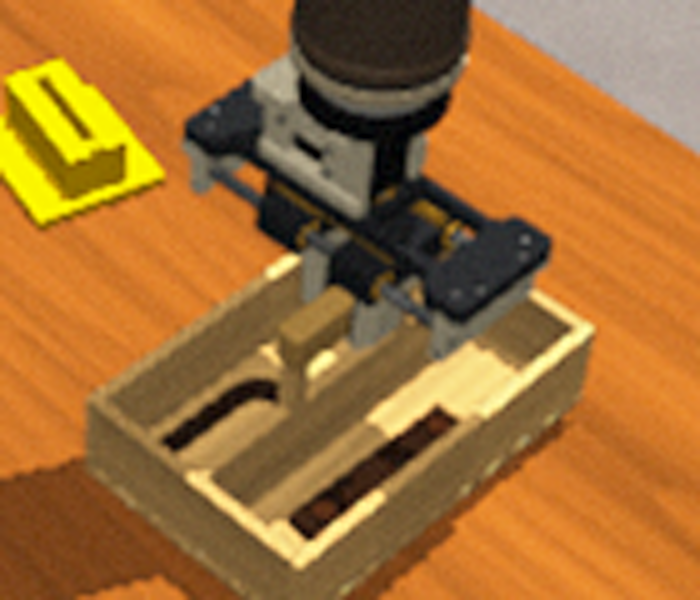

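The carrier is clear and level (tilt under 0.2°), and the force is about 6.7 N, as expected for 0.7 kg. I'll go up the remaining 8 cm smoothly.

Call:
step_arm(series=[[[0.0, 0, 0, 0.003, 0], [0.0, 0, 0, 0.009, 0], [0.0, 0, 0, 0.017, 0], [0.0, 0, 0, 0.026, 0], [0.0, 0, 0, 0.035, 0], [0.0, 0, 0, 0.044, 0], [0.0, 0, 0, 0.053, 0], [0.0, 0, 0, 0.062, 0], [0.0, 0, 0, 0.07, 0], [0.0, 0, 0, 0.076, 0], [0.0, 0, 0, 0.08, 0], [0.0, 0, 0, 0.081, 0], [0.0, 0, 0, 0.081, 0], [0.0, 0, 0, 0.081, 0], [0.0, 0, 0, 0.081, 0], [0.0, 0, 0, 0.081, 0]]])

```text
clock: 13.17
position: [0.5927, -0.1333, 0.2027]
ee_rot: [-3.134, -0.094, 0.007]
force: [-0.4, 0.0, -6.7]
width: 0.192
```

```bash
python3 chk.py l7
```

```text
[ 0.59272267 -0.13329306  0.20271838] [-3.13443167 -0.09435069  0.00686706] 0.1920394083750877 [-0.37128843  0.00822878 -6.68973058] [-0.03756136  0.02182186  0.01384228]
scene 375 tilt deg along x,y [-0.31  0.25] rim z 0.1613 expected 0.1612
side 458 tilt deg along x,y [-0.06  0.03] rim z 0.1623 expected 0.1612
```

View pics/l7c_scene.png

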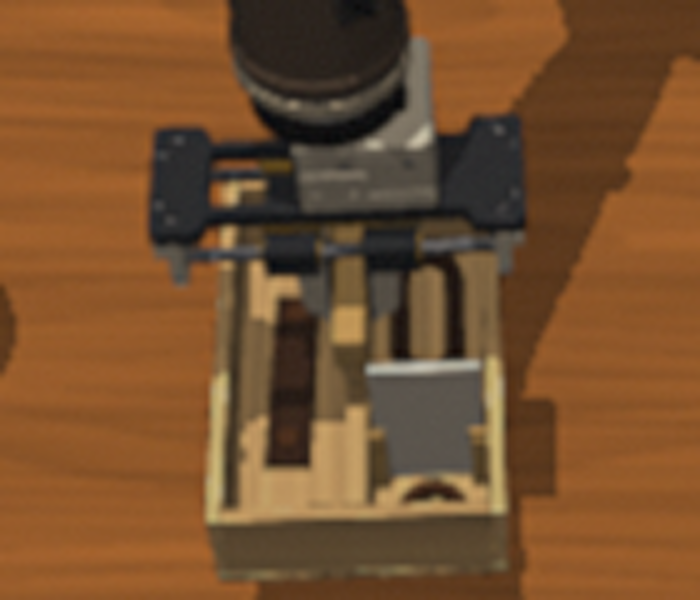

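View pics/l7_side.png

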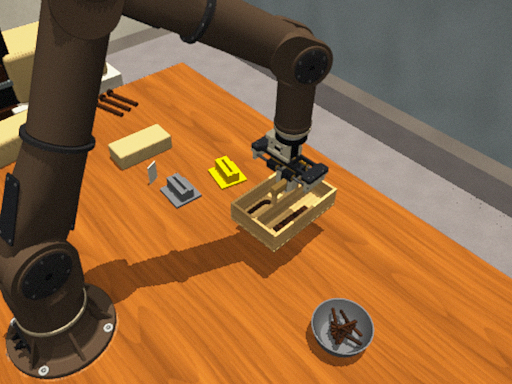

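View pics/l7_wrist.png

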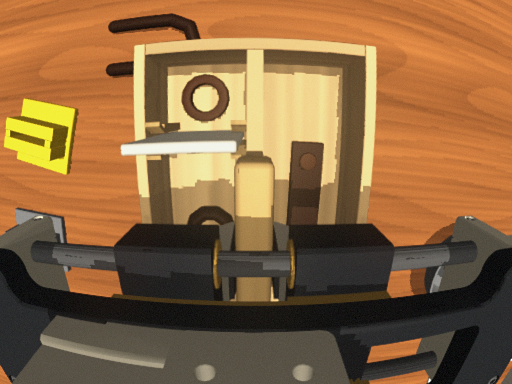

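Lifted 10 cm and level, with the divider, ring, link and strap inside. I'll do one steadiness check plus the divider-top height, then hand in.

```bash
python3 - <<'E'
from h import *
for n in("scene","side"):
    w=pts(n,np.load("pics/l7_%s.npz"%n)["d"])
    m=(abs(w[...,0]-.647)<.02)&(w[...,1]>-.12)&(w[...,1]<-.06)&(w[...,2]<.23)&(w[...,2]>.165)
    print(n,m.sum(),np.percentile(w[m][:,2],[50,98]) if m.sum() else "")
s=observe(); print(s["clock"],s["position"],abs(s["dq"]).max(),s["width"])
arm.sign_off()
E
```

```text
scene 235 [0.18979309 0.20807184]
side 0 
13.3167 [ 0.59289428 -0.13338826  0.20296445] 0.002085408821373738 0.19271094223939125
the job is handed in; nothing more can be done
```

I took the larger white divider from the grey stand, slid it down to the floor of the carrier's guide slot and let go. I then lifted the carrier by its handle and handed the job in while holding it there, at about 13.3 s of the 59 s.

- **Divider:** it touched the floor at the expected height. At the end its top measured about 0.208 m in the scene view, against 0.206 m expected for fully seated. It stands between the ring and the link. The side view gave no divider reading at the end because the gripper hid it.
- **Carrier:** its underside is about 10.0 to 10.1 cm above the bench, from the tool height and the rim height. The rim tilt is 0.3° or less in both views. The grip opening is 17.7 mm on the 18 mm bar, the load is 6.7 N, and the arm is still.
- **Contents:** ring, link, strap and divider are all inside in the last pictures.
- **Bystanders:** nothing touched the stone, bowl, shackle, small panel or yellow stand. I checked this by eye in the images, not by measuring them again.
- **Camera disagreement:** the scene and side cameras differed by 1 to 3 mm in x, so I averaged them and checked against the wrist camera. The fit was not affected.

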